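# Set up the citrus press: sieve in, cone home on its drive

### The job

Get the citrus press ready for squeezing: lay the slotted sieve level in its seat at the top of the juice container, collar up, with the drive shaft coming through it, then fit the white reaming cone on the four-winged shaft. The shaft has stopped at some unknown angle, so rest the cone on it with light pressure and turn it until it drops fully home; the press starts when its shaft is pushed down 5 mm, so never push that hard. Leave both parts in place and do not disturb the yoghurt pot or the spotted mug.

Things in the scene. Friction and masses are not known exactly. Their poses are not given: they have to be found in the camera images.
- press: Cordless citrus press, fixed: white motor base (diameter 123 mm), above it a clear juice container, rim at 98 mm height, outer diameter 125, inner 119 mm. A clear C-shaped handle sticks out along the press's own -x to 100 mm from the axis, at 57 to 93 mm height. In the middle a vertical drive comes up (see drive_shoulder). Origin: on the axis, at the underside (worktop height); z up.
- sieve_seat (a point): Centre of the seat of the sieve, on the press's axis, 90 mm above its underside: level with the top of a ledge inside the container (inner diameter 98 mm, outer 119 mm), on which the sieve's underside rests.
- drive_shoulder (a point): Centre of the top of the drive's round grey shoulder (diameter 25 mm), 114 mm up on the axis. Above it the steel shaft: a round core (diameter 12, domed tip 24 mm up) with four wings in a cross, 24 mm across, 5 thick, tops 14 mm up; angle not reported; resists turning up to 0.15 Nm. All sink on a spring: from 4 N, 1.5 N per mm; at 5 mm, 11 N, the press starts. This point sinks, never turns.
- sieve: Slotted steel sieve: a disc of diameter 109 mm, 4 mm thick, with a round collar standing up in its middle (outer diameter 35 mm, inner 29 mm, open through, top 16 mm above the underside); 70 g. Lies flat on the worktop, collar up; pinch the collar from outside. Origin: centre of the underside, z up; comes to sieve_seat when seated.
- cone: White ribbed reaming cone, 60 mm tall, outer diameter 51 mm at the bottom, 48 mm at 24 mm height, then rounding to a blunt tip; 65 to 105 g. Stands upright on the worktop; grip it by the sides about 30 mm up. Hollow below (skirt inner diameter 39 mm, goes round the sieve's collar). Origin: centre of the underside, z up. Fully home it is 101 mm above the press's underside, on its axis.
- cone_socket (a point): Mouth of the cone's socket, centre of the boss's underside inside the skirt, 13 mm above its underside. A cross of slots 6.6 mm wide along the cone's x and y round a 13.5 mm bore, 25 mm deep: fits the shaft every 90 degrees, to about 4 degrees. Home, the boss rests on the shoulder; out of register it rides on the wings' tops, 14 mm higher. While twisted hard against the wings it does not slide.
- yoghurt_pot: Yoghurt pot with printed lid, 72 mm wide, 71 mm high, standing behind the work. Origin: centre of the underside.
- mug_a: White mug with grey spots, 82 mm diameter, 91 mm high, standing behind the work. Origin: underside.
Things that resemble listed ones, but are neither listed nor needed, are in the scene too. There is more than one size of the sieve; the job needs the largest. What is shaped like the cone but orange or pink is not meant.

How it is judged:
On the way, in this order (a step that is already met when the one before it is completed fails the run):
1. the sieve lies level in its seat in the container (horizontal distance between sieve and press below 0.005 m and z of sieve in the frame of press between 0.087 and 0.0925 m and angle between sieve's own z axis and vertical below 0.05 rad), for 0.2 s.
2. the cone has dropped fully home on the drive (horizontal distance between cone and press below 0.004 m and z of cone in the frame of drive_shoulder below -0.01 m and angle between cone's own z axis and vertical below 0.09 rad), for 0.2 s.
At the end, for the whole second after the job is handed in: The sieve lies level in its seat (within 5 mm of the axis and 2.5 mm of its height, tilt under 0.05 rad), the cone sits fully home on the drive over it (within 4 mm of the axis and 3 mm of its home height, tilt under 0.09 rad), at rest and released (all of step 1 and horizontal distance between cone and press below 0.004 m and z of cone in the frame of press between 0.098 and 0.104 m and angle between cone's own z axis and vertical below 0.09 rad and linear speed of cone below 0.02 m/s); the robot touches nothing.
It fails at once if the drive is pushed down 5 mm, which starts the press (z of drive_shoulder in the frame of press below 0.109 m).
It fails at once if the yoghurt pot or the spotted mug is moved by more than 20 mm (distance of any of yoghurt_pot, mug_a from where it was at the start of the episode above 0.02 m).
It also fails if it takes over 61 s, if anything falls off the work surface, if the arm or the gripper's body presses on something with over 40 N, if the wrist force passes 120 N, or if a joint passes its speed limit or range.

### The arm

A 6-joint arm with a two-finger parallel gripper is mounted at the origin on a cart in front of the work surface, level with it; the furniture and walls round the work are solid. World frame = base frame: x ahead of the robot, y to its left, z up, the work surface at z = 0. Lengths are in m, angles in rad, forces in N, time in s.
With the tool pointing down it reaches from about 0.25 to 0.725 m from the base axis. Payload 4 kg.
Tool frame: the origin (TCP) lies midway between the tips of the shut fingers; the grasp point (between the pads) lies 19 mm behind it; z points along the fingers, y is the line along which they close (so a half turn about z gives the same grasp; the last joint's range is limited). The gripper opens to 85 mm and grips with 20 to 120 N. Pads are 22 mm wide; open, the fingers measure 114 mm over their backs; the gripper's body (76 mm by 85 mm) begins 54 mm behind the grasp point. The pads swing forward as they close: fully open they stand 13 mm farther back than shut.
Start: joints at [0, 0.241, 0.005, 1.335, 0, 1.571], TCP at [0.5, -0, 0.231] pointing down, gripper open.
Joint ranges: [-2.72, 2.72], [-1.05, 1.87], [-1.09, 1.28], [-1.99, 2.15], [-1.42, 1.44], [-3.14, 3.14]. Speed limits (rad/s): [2.79, 2.79, 3.14, 3.14, 3.14, 3.14].

### API

Orientations are given as a unit quaternion [x, y, z, w].
In Python, from workcell import get_obs, camera, job_done, silhouettes gives the robot as it stands. The module is installed in compiled form; this text tells all that it offers.
- The arm moves only by the tool drive_tool, never from a script. Its argument "increments" is a list of rows, each a list of 3 entries, a list of its own where there are three numbers: the shift along the world's x, y, z in mm, then the turn, a rotation vector about the world's x, y, z in degrees, then the opening, from 0 (shut) to 1 (fully open). A call has 1 to 8 rows; each row shifts and turns the commanded pose from where the row before left it; what a row does not reach is not made up. A row lasts 1/12 s, in which the tool goes at most 41.7 mm and 7.16 degrees, less where a joint would pass 70% of its speed; a pose out of reach is approached as far as the arm can. A call is refused whole if a number of a shift passes 41.7 or a number of a turn 7.16, either way. A call with a gripper value outside its range is refused whole. The fingers move at their own pace and stop on an object; the grip force is fixed at half the most. Time passes only in rows, so rows that do not move let the fingers close. It gives the time, the measured TCP pose, the force, the opening and the grip force at its end, in the units of the state.
- get_obs(): the state, without advancing time (a new reading comes with each control period).
- camera(name): name is "scene" or "side" or "wrist"; returns a dict with "image" (480x640x3 uint8, red, green, blue), "K" (3x3 intrinsics, pixels), "k1" (the pictures are not rectified: a ray, as slopes to the right and down, at radius r is drawn at 1 + k1 r^2 times it, then the intrinsics apply), "view" (4x4, takes a point from world to camera coordinates). Camera axes: x right, y down, z forward; pixel columns grow to the right and rows downward; lengths in m; the calibration is good to about 2 mm. A picture is of the moment at which its call begins. There is no depth.
- job_done(): hands the job in; it is judged then, once.
Trained networks look in a picture, given as the dict that the camera call returned (one of the last four; its "shot" number tells which), for a name from the list of things; names that differ only in an ending like _2 or _b are one class to them, and where a whole thing is asked for, a point or a joint stands for the part that bears it (a point fixed in the world has none). Each returns a list of dicts, best first, with "conf" (0 to 1); they miss things now and then, are a little off and sometimes report something else, mostly with a low value. They report only what shows in the picture. A call takes as long as a camera call. They do not tell look-alikes from the thing itself.
- silhouettes(query, picture): "region" (480x640 bool, what is visible of it) and "bbox" ([left, top, right, bottom] in pixels, round what is visible of it).
The state is a dict: "clock": time; "joint_pos": joint angles; "joint_vel": joint speeds; "tau": joint torques, N m; "eef_pos": TCP position; "tool_rot": TCP orientation; "ft_force": force on the tool from outside, world axes, zero at the start; "ft_torque": the same for the moment, N m; "grip_width": finger opening in m; "grasp_force": force on a finger pad.
Only numpy, scipy, OpenCV 4.12 (cv2) and the standard library are available. Lean on these libraries where they do the work, as an engineer would, in place of code of your own. Each camera call takes 0.05 s, during which the arm holds its last target. There are 200 camera calls.

## Working session

There is one attempt and no reset: what is moved stays moved. The work goes in short steps, Python scripts to look and compute and a tool call to move; the robot and the scene stay as the last step left them, time stands still between calls to the robot, and variables do not carry over. Pictures are saved under pics/ and viewed, at most 10 in all, crops included, and the job is handed in when it is done.

Besides the shell and the picture viewer there is one more tool, called after ">>>" as a command line: name --argument value ..., lists and objects as JSON in quotes. drive_tool: Moves the arm, as the interface text tells. Its arguments: {"type":"object","properties":{"increments":{"type":"array"}},"required":["increments"]}

```bash
mkdir -p pics; cat > h.py <<'E'
import numpy as np, cv2
from workcell import get_obs, camera, job_done, silhouettes
def ray(c,uv):
    K=np.array(c["K"]);k=c["k1"];V=np.array(c["view"])
    d=np.array([(uv[0]-K[0,2])/K[0,0],(uv[1]-K[1,2])/K[1,1]]);s=d.copy()
    for _ in range(20): s=d/(1+k*(s@s))
    R=V[:3,:3];o=-R.T@V[:3,3];r=R.T@np.array([*s,1]);return o,r/np.linalg.norm(r)
def atz(c,uv,z):
    o,r=ray(c,uv);return o+r*(z-o[2])/r[2]
def proj(c,P):
    V=np.array(c["view"]);K=np.array(c["K"]);p=np.atleast_2d(P)@V[:3,:3].T+V[:3,3];s=p[:,:2]/p[:,2:]
    s=s*(1+c["k1"]*(s**2).sum(1,keepdims=True));return s*[K[0,0],K[1,1]]+[K[0,2],K[1,2]]
def save(c,n): cv2.imwrite(f"pics/{n}.png",c["image"][:,:,::-1])
def tri(rs):
    A=sum(np.eye(3)-np.outer(r,r) for o,r in rs);b=sum((np.eye(3)-np.outer(r,r))@o for o,r in rs);return np.linalg.solve(A,b)
E
python3 - <<'E'
from h import *
np.set_printoptions(precision=3,suppress=True)
cs={n:camera(n) for n in("scene","side","wrist")}
cv2.imwrite("pics/a.png",np.vstack([np.hstack([cs[n]["image"] for n in("scene","side")])])[:,:,::-1])
for n,c in cs.items():
    save(c,n+"0")
    V=np.array(c["view"]);print(n,-V[:3,:3].T@V[:3,3],V[2,:3],c["K"][0][0],c["k1"])
    for q in("press","sieve","cone","yoghurt_pot","mug_a"):
        for d in silhouettes(q,c):
            b=d["bbox"];print(n,q,round(d["conf"],2),b,"ground@bottom",atz(c,[(b[0]+b[2])/2,b[3]],0)[:2])
o=get_obs();print(o)
E
```

```text
scene [-0.01  -0.616  0.735] [ 0.526  0.639 -0.562] 524.9890515193777 -0.105375727904351
scene press 0.57 [290.7, 256.2, 353.3, 331.3] ground@bottom [ 0.476 -0.023]
scene sieve 0.96 [329.9, 391.2, 377.6, 433.8] ground@bottom [ 0.364 -0.244]
scene sieve 0.76 [370.5, 347.5, 428.0, 389.5] ground@bottom [ 0.489 -0.225]
scene sieve 0.66 [344.8, 261.7, 376.3, 284.5] ground@bottom [0.637 0.039]
scene cone 0.97 [231.1, 226.9, 251.3, 254.0] ground@bottom [0.49  0.305]
scene cone 0.78 [258.4, 242.2, 278.2, 267.1] ground@bottom [0.512 0.221]
scene cone 0.63 [198.4, 233.0, 219.3, 258.4] ground@bottom [0.42  0.338]
scene yoghurt_pot 0.95 [327.4, 208.0, 351.0, 244.7] ground@bottom [0.702 0.188]
scene mug_a 0.93 [417.9, 239.6, 455.7, 294.7] ground@bottom [ 0.743 -0.092]
side [-0.016 -0.925  0.518] [ 0.48   0.815 -0.326] 502.548369329734 -0.1399725285281394
side press 0.96 [271.0, 242.0, 326.9, 303.6] ground@bottom [ 0.487 -0.01 ]
side sieve 0.76 [329.4, 268.4, 357.9, 280.9] ground@bottom [0.648 0.045]
side sieve 0.71 [333.2, 317.5, 382.1, 341.1] ground@bottom [ 0.506 -0.217]
side sieve 0.63 [286.0,
[... 717 characters left out ...]
.668 0.032]
wrist sieve 0.71 [190.6, 353.8, 260.5, 407.1] ground@bottom [ 0.387 -0.245]
wrist sieve 0.56 [305.0, 319.5, 404.2, 404.5] ground@bottom [ 0.531 -0.24 ]
wrist mug_a 0.87 [554.9, 217.0, 638.9, 344.6] ground@bottom [ 0.793 -0.167]
{'clock': 0.9, 'joint_pos': array([ 0.   ,  0.241,  0.005,  1.335, -0.   ,  1.571]), 'joint_vel': array([ 0.001, -0.001,  0.001,  0.002,  0.001,  0.002]), 'tau': array([ -0.001, -37.22 ,  25.269,   0.001,  -0.   ,  -0.   ]), 'eef_pos': array([0.5  , 0.   , 0.231]), 'tool_rot': array([0.707, 0.707, 0.   , 0.   ]), 'ft_force': array([-0.409,  0.008,  0.216]), 'ft_torque': array([-0.008,  0.018, -0.008]), 'grasp_force': 0.0, 'grip_width': 0.08551635143564583}
```

```bash
python3 - <<'E'
import cv2,numpy as np
s=cv2.imread("pics/scene0.png")[190:450,170:470];w=cv2.imread("pics/wrist0.png")
a=cv2.resize(s,(480,416),interpolation=cv2.INTER_CUBIC);b=cv2.resize(w,(320,240))
o=np.zeros((600,800,3),np.uint8);o[:416,:480]=a;o[:240,480:]=b
d=cv2.imread("pics/side0.png")[220:370,190:430];o[240:440,480:]=cv2.resize(d,(320,200));cv2.imwrite("pics/v1.png",o)
E
```

```text
(no output)
```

View pics/v1.png

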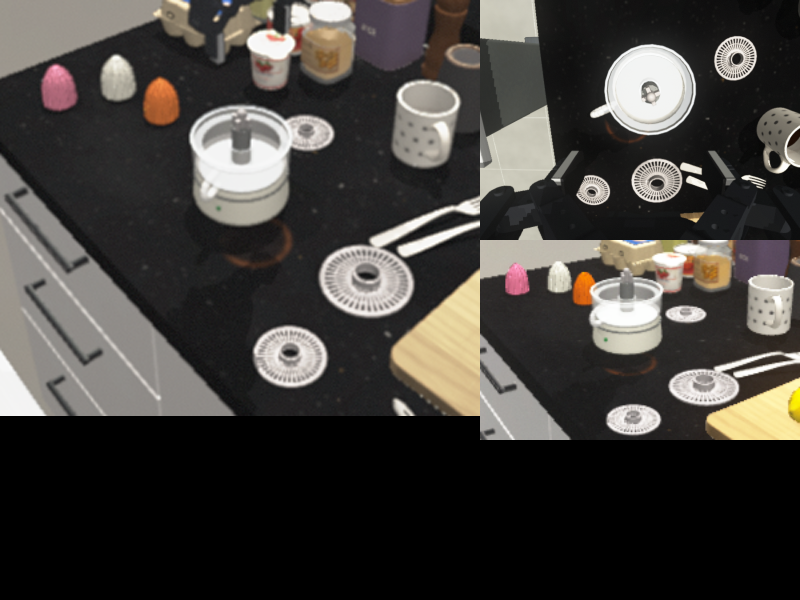

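View pics/wrist0.png

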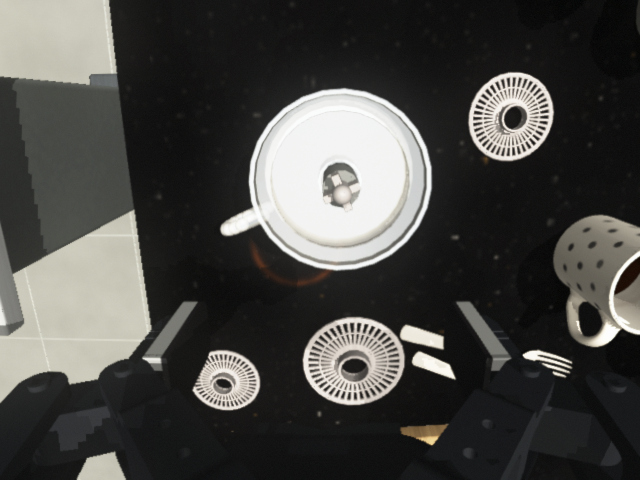

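```bash
cat >> h.py <<'E'
from scipy.optimize import least_squares
def contour(reg):
    cn,_=cv2.findContours(reg.astype(np.uint8),cv2.RETR_EXTERNAL,cv2.CHAIN_APPROX_NONE);return max(cn,key=cv2.contourArea)[:,0,:].astype(float)
def circ(c,uv,z):
    P=np.array([atz(c,u,z)[:2] for u in uv]);m=P.mean(0)
    f=lambda q:np.hypot(*(P-q[:2]).T)-q[2]
    r=least_squares(f,[*m,.05],loss="soft_l1",f_scale=.001);return r.x,np.abs(r.fun).mean()
E
python3 - <<'E'
from h import *
np.set_printoptions(precision=4,suppress=True)
for n in("wrist","scene","side"):
    c=camera(n)
    for d in silhouettes("sieve",c): print(n,"sieve",d["bbox"],*circ(c,contour(d["region"]),.003))
    if n=="wrist":
        for d in silhouettes("press",c):
            cc=contour(d["region"])
            for z in(.09,.098,.106): print(z,*circ(c,cc,z))
        t=(341,193)
        P=atz(c,t,.137);print("tip",P)
    else:
        for d in silhouettes("press",c)[:1]:
            cc=contour(d["region"]);save(c,n+"1");np.save("pics/"+n+"press.npy",d["region"])
            b=d["bbox"];print(n,b)
    for d in silhouettes("cone",c):
        b=d["bbox"];m=d["region"]
        print(n,"cone",b,d["conf"],c["image"][m].mean(0),"mid@30",atz(c,[(b[0]+b[2])/2,(b[1]+b[3])/2],.03))
E
```

```text
wrist sieve [301.3, 317.7, 403.0, 407.4] [ 0.5284 -0.1829  0.0541] 0.0005502726018959298
wrist sieve [468.5, 76.3, 548.4, 158.5] [0.6636 0.0687 0.0378] 0.0003441612561875573
wrist sieve [191.3, 349.6, 260.9, 409.4] [ 0.3902 -0.2073  0.0375] 0.0022135161680549463
0.09 [0.5089 0.023  0.0641] 0.0024447587935627064
0.098 [0.5086 0.0244 0.0623] 0.0023780113011604375
0.106 [0.5084 0.0258 0.0605] 0.002311293048944794
tip [0.5091 0.0259 0.137 ]
scene sieve [328.8, 393.2, 376.7, 433.3] [ 0.3884 -0.2083  0.0366] 0.0015823825931627663
scene sieve [347.4, 265.0, 376.1, 284.2] [0.6658 0.0664 0.0373] 0.002585832026732475
scene sieve [367.9, 347.1, 426.2, 389.3] [ 0.5292 -0.1833  0.0511] 0.0031107453690937094
scene [290.8, 254.9, 351.7, 329.9]
scene cone [258.3, 242.9, 279.8, 267.3] 0.8 [182.4937  99.7173  51.2975] mid@30 [0.5181 0.2237 0.03  ]
scene cone [196.8, 234.6, 219.2, 259.5] 0.65 [175.124 105.35  122.146] mid@30 [0.4232 0.3406 0.03  ]
scene cone [233.3, 227.2, 253.2, 252.1] 0.58 [188.8134 184.7392 171.067 ] mid@30 [0.5054 0.3155 0.03  ]
side sieve [333.4, 317.0, 384.3, 343.5] [ 0.5288 -0.1831  0.0533] 0.001513936534948398
side sieve [327.7, 270.6, 360.3, 283.1] [0.6692 0.0704 0.0373] 0.0018634890364397638
side sieve [286.4, 342.2, 326.3, 367.1] [ 0.3886 -0.2096  0.0382] 0.0009218700677086441
side [274.1, 239.9, 327.0, 304.0]
side cone [259.8, 246.9, 272.8, 268.1] 0.82 [222.5147 108.6434  19.3199] mid@30 [0.5175 0.225  0.03  ]
side cone [208.1, 236.4, 225.5, 260.5] 0.79 [212.9791 114.3134 143.1761] mid@30 [0.4272 0.3616 0.03  ]
side cone [239.3, 233.9, 259.2, 258.3] 0.53 [215.9434 213.1195 197.3145] mid@30 [0.5147 0.3321 0.03  ]
```

>>> drive_tool --increments '[[[5,-31,-15],[0,0,0],0.65],[[5,-31,-15],[0,0,0],0.65],[[5,-31,-15],[0,0,0],0.65],[[5,-30,-15],[0,0,0],0.65],[[5,-30,-15],[0,0,0],0.65],[[3.5,-30,-15],[0,0,0],0.65],[[0,0,0],[0,0,0],0.65]]'

```text
clock: 2.08
eef_pos: [0.5271, -0.1874, 0.1378]
tool_rot: [0.709, 0.705, -0.002, -0.001]
ft_force: [-0.3, 0.1, -1.6]
grip_width: 0.0552
grasp_force: 0.0
```

```bash
python3 - <<'E'
from h import *
np.set_printoptions(precision=4,suppress=True)
c=camera("wrist");save(c,"w2")
o=get_obs();print(o["eef_pos"],o["tool_rot"],o["grip_width"],o["clock"],o["ft_force"])
for d in silhouettes("sieve",c):
    cc=contour(d["region"]);print(d["bbox"])
    for z in (0,.004): print(*circ(c,cc,z))
    # collar hole
    P=proj(c,[[.5285,-.183,.016]]);print(P)
E
```

```text
[ 0.5273 -0.1851  0.1391] [ 0.7086  0.7056 -0.0009 -0.0016] 0.05536519895024649 2.1333 [-0.115   1.7271 -0.0517]
[85.9, 197.9, 192.6, 295.2]
[ 0.3879 -0.2092  0.0386] 0.00030244081100560497
[ 0.39   -0.2078  0.038 ] 0.000298115559199311
[[328.3717 216.3833]]
[251.5, 136.5, 405.0, 281.8]
[ 0.5285 -0.1845  0.0542] 0.0002622587599564762
[ 0.5285 -0.1835  0.0534] 0.00025851132721434184
[[328.3717 216.3833]]
```

View pics/w2.png

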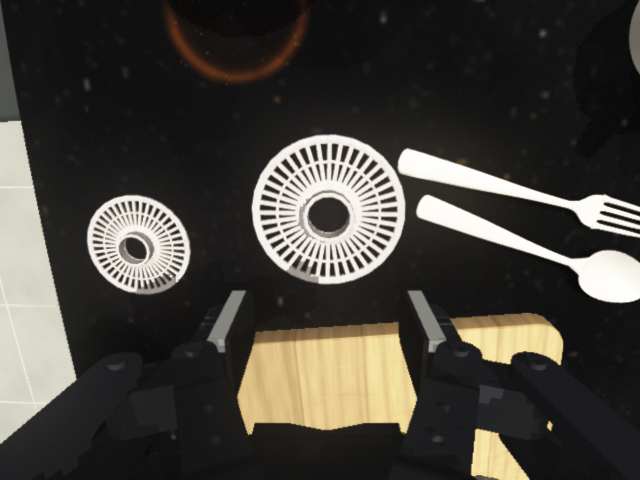

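>>> drive_tool --increments '[[[1,1,-35],[0,0,0],0.6],[[0,0,-35],[0,0,0],0.6],[[0,0,-30],[0,0,0],0.6],[[0,0,-20],[0,0,0],0.6],[[0,0,-8],[0,0,0],0.6],[[0,0,0],[0,0,0],0.6],[[0,0,0],[0,0,0],0.6]]'

```text
clock: 2.77
eef_pos: [0.5304, -0.1814, 0.0144]
tool_rot: [0.707, 0.708, 0.0, 0.001]
ft_force: [0.1, -0.2, -0.4]
grip_width: 0.0511
grasp_force: 0.0
```

>>> drive_tool --increments '[[[-1,-2,-5],[0,0,0],0.6],[[0,0,-3],[0,0,0],0.6],[[0,0,0],[0,0,0],0.6],[[0,0,0],[0,0,0],0.6]]'

```text
clock: 3.1
eef_pos: [0.5288, -0.1842, 0.006]
tool_rot: [0.707, 0.707, 0.0, 0.0]
ft_force: [0.2, 0.2, 0.2]
grip_width: 0.0513
grasp_force: 0.0
```

>>> drive_tool --increments '[[[0,0,0],[0,0,0],0.15],[[0,0,0],[0,0,0],0.15],[[0,0,0],[0,0,0],0.15],[[0,0,0],[0,0,0],0.15],[[0,0,0],[0,0,0],0.15],[[0,0,0],[0,0,0],0.15]]'

```text
clock: 3.6
eef_pos: [0.529, -0.1843, 0.0063]
tool_rot: [0.707, 0.707, 0.0, 0.001]
ft_force: [-0.7, 0.1, 5.6]
grip_width: 0.0317
grasp_force: 59.1
```

>>> drive_tool --increments '[[[0,0,5],[0,0,0],0.15],[[0,0,15],[0,0,0],0.15],[[0,0,30],[0,0,0],0.15],[[0,0,35],[0,0,0],0.15],[[0,0,35],[0,0,0],0.15],[[0,0,30],[0,0,0],0.15],[[0,0,10],[0,0,0],0.15],[[0,0,0],[0,0,0],0.15]]'

```text
clock: 4.27
eef_pos: [0.5306, -0.1847, 0.1689]
tool_rot: [0.707, 0.707, 0.002, 0.003]
ft_force: [0.6, 0.5, -0.9]
grip_width: 0.0316
grasp_force: 59.7
```

```bash
python3 - <<'E'
from h import *
np.set_printoptions(precision=4,suppress=True)
w=camera("wrist");s=camera("side")
o=get_obs();print(o["eef_pos"],o["tool_rot"],o["grip_width"],o["clock"],o["ft_force"])
for c in(w,s):
  for d in silhouettes("sieve",c)[:2]: print(d["bbox"],d["conf"],circ(c,contour(d["region"]),o["eef_pos"][2]-.003))
out=np.zeros((300,800,3),np.uint8);out[:,:400]=cv2.resize(w["image"],(400,300));out[:,400:]=cv2.resize(s["image"][180:360,250:490],(400,300));cv2.imwrite("pics/v3.png",out[:,:,::-1])
E
```

```text
[ 0.5279 -0.1838  0.1643] [ 0.7071  0.7071 -0.0003 -0.0006] 0.031617565446595365 4.3667 [ 0.3647  0.2561 -1.0374]
[100.6, 191.8, 197.4, 280.8] 0.93 (array([ 0.4617, -0.1584,  0.0185]), np.float64(0.000172293607108682))
[191.7, 166.9, 463.0, 413.4] 0.71 (array([ 0.5312, -0.1797,  0.0495]), np.float64(0.008941318518104856))
[329.3, 270.7, 358.4, 285.6] 0.67 (array([ 0.4546, -0.2362,  0.024 ]), np.float64(0.0013943936379496376))
[335.7, 247.5, 387.1, 266.8] 0.63 (array([ 0.5313, -0.1817,  0.0517]), np.float64(0.007645506797295895))
```

View pics/v3.png

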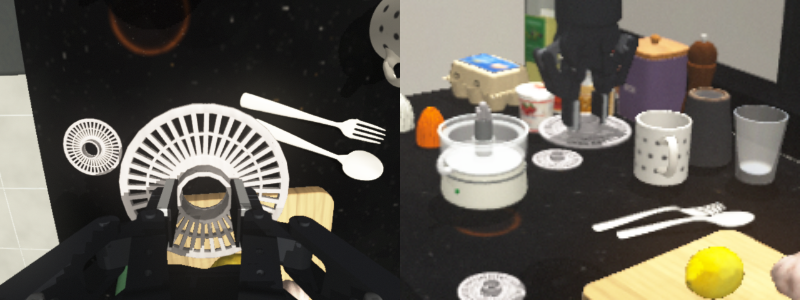

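```bash
python3 - <<'E'
from h import *
from scipy.spatial.transform import Rotation as R
np.set_printoptions(precision=4,suppress=True)
w=camera("wrist");o=get_obs()
def T(p,q): M=np.eye(4);M[:3,:3]=R.from_quat(q).as_matrix();M[:3,3]=p;return M
X=np.array(w["view"])@T(o["eef_pos"],o["tool_rot"])  # cam from tool
w0=dict(w);w0["view"]=X@np.linalg.inv(T([.5,0,.231],[.70711,.70711,0,0]))
V=w0["view"];print("check",-V[:3,:3].T@V[:3,3])
np.save("pics/X.npy",X)
im=cv2.imread("pics/wrist0.png");g=cv2.GaussianBlur(im,(3,3),0).max(2)
m=np.zeros_like(g);cv2.circle(m,(341,180),105,255,-1)
cc=contour((g>110)&(m>0))
def trim(c,uv,z):
    P=np.array([atz(c,u,z)[:2] for u in uv]);keep=np.ones(len(P),bool);q=np.array([.509,.0245,.0625])
    for _ in range(15):
        f=lambda q:np.hypot(*(P[keep]-q[:2]).T)-q[2]
        q=least_squares(f,q).x;e=np.abs(np.hypot(*(P-q[:2]).T)-q[2]);keep=e<max(.0012,np.median(e))
    return q,keep.sum(),e[keep].mean()
for z in(.09,.098,.106): print("wrist rim",z,*trim(w0,cc,z))
# sieve in hand
d=[d for d in silhouettes("sieve",w) if d["bbox"][2]-d["bbox"][0]>150][0]
uv=contour(d["region"]);uv=uv[(uv[:,1]<270)]
for zt in(.157,.162,.167):
    P=np.array([atz(w,u,zt)[:2] for u in uv]);r=least_squares(lambda q:np.hypot(*(P-q[:2]).T)-q[2],[.53,-.18,.054],loss="soft_l1",f_scale=.001)
    print("sieve",zt,r.x,np.abs(r.fun).mean(),"tcp",o["eef_pos"])
R_={}
for n in("scene","side"):
    c=camera(n)
    for dd in silhouettes("drive_shoulder",c)[:2]: print(n,"drive",dd["bbox"],dd["conf"])
    save(c,n+"3")
    # predicted tip & rim points for p
    print(n,proj(c,[[.509,.0255,.138],[.509,.0255,.114],[.509,.088,.098],[.509,-.037,.098],[.4465,.0255,.098],[.5715,.0255,.098]]))
E
```

```text
check [0.5001 0.0731 0.3727]
wrist rim 0.09 [0.5102 0.0227 0.0645] 500 0.00019087800726410082
wrist rim 0.098 [0.5099 0.0242 0.0627] 500 0.00018547721708639465
wrist rim 0.106 [0.5097 0.0256 0.0609] 500 0.00018007642680996372
sieve 0.157 [ 0.5272 -0.1834  0.0543] 0.00017787371659945783 tcp [ 0.5269 -0.1835  0.1627]
sieve 0.162 [ 0.5272 -0.1809  0.0524] 0.00017185320852145105 tcp [ 0.5269 -0.1835  0.1627]
sieve 0.167 [ 0.5273 -0.1785  0.0506] 0.00016583208401508835 tcp [ 0.5269 -0.1835  0.1627]
scene drive [315.7, 258.0, 324.5, 285.5] 0.81
scene [[320.0073 258.077 ]
 [319.9556 267.9767]
 [300.8952 259.8809]
 [340.4566 290.1168]
 [294.5558 286.8185]
 [343.7552 262.7753]]
side drive [295.7, 241.0, 309.6, 266.9] 0.68
side [[299.1502 241.166 ]
 [299.2701 250.9998]
 [286.7426 249.4682]
 [313.116  266.221 ]
 [275.1635 262.6148]
 [322.3497 252.5876]]
```

>>> drive_tool --increments '[[[-2.5,20,0],[0,0,0],0.15],[[-2.5,35,0],[0,0,0],0.15],[[-2.5,38,0],[0,0,0],0.15],[[-2.5,38,0],[0,0,0],0.15],[[-2.5,38,0],[0,0,0],0.15],[[-2.5,25,0],[0,0,0],0.15],[[-2.5,14,0],[0,0,0],0.15],[[0,0,0],[0,0,0],0.15]]'

```text
clock: 5.43
eef_pos: [0.5103, 0.027, 0.1652]
tool_rot: [0.705, 0.709, 0.0, -0.001]
ft_force: [-0.0, -0.3, -0.7]
grip_width: 0.0316
grasp_force: 59.6
```

>>> drive_tool --increments '[[[0,0,0],[0,0,0],0.15],[[0,0,0],[0,0,0],0.15]]'

```text
clock: 5.6
eef_pos: [0.5111, 0.0234, 0.1652]
tool_rot: [0.707, 0.707, -0.0, 0.0]
ft_force: [-0.1, -0.1, -1.9]
grip_width: 0.0319
grasp_force: 59.6
```

```bash
python3 - <<'E'
from h import *
np.set_printoptions(precision=4,suppress=True)
w=camera("wrist");o=get_obs();s=camera("scene");d2=camera("side");print(o["eef_pos"])
out=np.zeros((600,800,3),np.uint8);out[:300,:400]=cv2.resize(w["image"],(400,300));out[:300,400:]=cv2.resize(s["image"][200:350,220:420],(400,300))
out[300:,:400]=cv2.resize(d2["image"][190:340,200:400],(400,300),interpolation=cv2.INTER_CUBIC);cv2.imwrite("pics/v4.png",out[:,:,::-1])
for n,c in(("scene",s),("side",d2)):
    for d in silhouettes("sieve",c):
        if d["bbox"][1]<270 and d["bbox"][0]<320:
            print(n,d["bbox"]);t=np.linspace(0,2*np.pi,180)
            for z in (.157,.162): 
                q=proj(c,np.c_[o["eef_pos"][0]+.0545*np.cos(t),o["eef_pos"][1]+.0545*np.sin(t),0*t+z]);print(" pred",z,q.min(0),q.max(0))
E
```

```text
[0.5112 0.0231 0.1652]
scene [293.2, 232.2, 348.7, 270.2]
 pred 0.157 [293.2692 234.5899] [350.1585 267.2928]
 pred 0.162 [293.2051 232.4985] [350.2546 265.1018]
side [280.5, 221.0, 323.5, 239.5]
 pred 0.157 [276.4072 226.1734] [324.3851 241.3446]
 pred 0.162 [276.35   224.1646] [324.3958 239.1679]
```

View pics/v4.png

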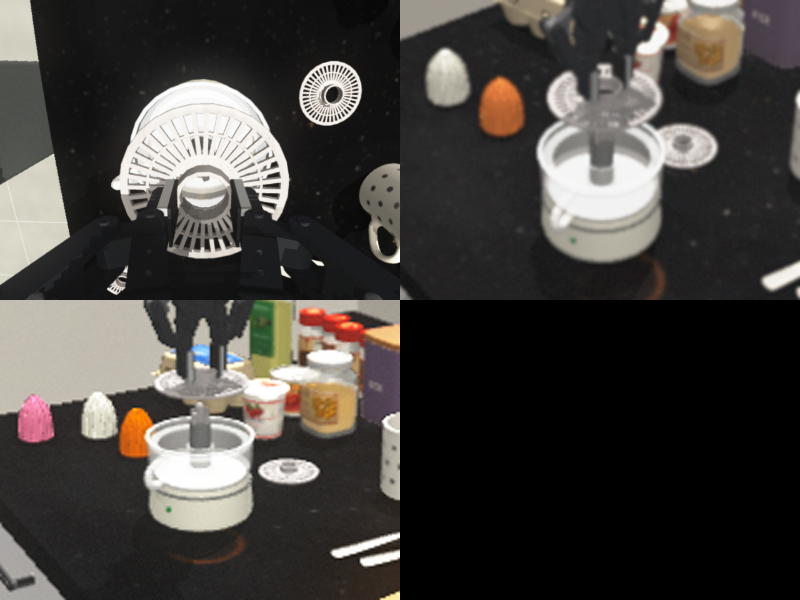

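>>> drive_tool --increments '[[[-1.5,1.3,-5],[0,0,0],0.15],[[0,0,-12],[0,0,0],0.15],[[0,0,-12],[0,0,0],0.15],[[0,0,-8],[0,0,0],0.15],[[0,0,-5],[0,0,0],0.15],[[0,0,0],[0,0,0],0.15],[[0,0,0],[0,0,0],0.15]]'

```text
clock: 6.43
eef_pos: [0.5094, 0.0252, 0.1231]
tool_rot: [0.707, 0.707, -0.0, -0.0]
ft_force: [-0.2, -0.1, -0.1]
grip_width: 0.0321
grasp_force: 59.6
```

>>> drive_tool --increments '[[[0,0,-5],[0,0,0],0.15],[[0,0,-5],[0,0,0],0.15],[[0,0,-4],[0,0,0],0.15],[[0,0,-2],[0,0,0],0.15],[[0,0,0],[0,0,0],0.15],[[0,0,0],[0,0,0],0.15]]'

```text
clock: 6.93
eef_pos: [0.5094, 0.0253, 0.1071]
tool_rot: [0.707, 0.707, -0.0, -0.0]
ft_force: [-0.3, -0.3, -0.7]
grip_width: 0.0317
grasp_force: 59.7
```

>>> drive_tool --increments '[[[0,0,-4],[0,0,0],0.15],[[0,0,-3],[0,0,0],0.15],[[0,0,-2],[0,0,0],0.15],[[0,0,-1],[0,0,0],0.15],[[0,0,0],[0,0,0],0.15],[[0,0,0],[0,0,0],0.15]]'

```text
clock: 7.43
eef_pos: [0.5095, 0.0253, 0.0972]
tool_rot: [0.707, 0.707, -0.0, -0.0]
ft_force: [0.3, 0.6, -1.3]
grip_width: 0.0317
grasp_force: 59.7
```

>>> drive_tool --increments '[[[0,0,-1],[0,0,0],0.15],[[0,0,-1],[0,0,0],0.15],[[0,0,0],[0,0,0],0.15],[[0,0,0],[0,0,0],0.15]]'

```text
clock: 7.77
eef_pos: [0.5098, 0.0253, 0.0963]
tool_rot: [0.707, 0.707, 0.0, 0.0]
ft_force: [-1.9, -0.0, 5.4]
grip_width: 0.0318
grasp_force: 60.3
```

>>> drive_tool --increments '[[[0,0,0],[0,0,0],0.55],[[0,0,0],[0,0,0],0.55],[[0,0,0],[0,0,0],0.55],[[0,0,0],[0,0,0],0.55],[[0,0,15],[0,0,0],0.55],[[0,0,30],[0,0,0],0.55],[[0,0,35],[0,0,0],0.55],[[0,0,35],[0,0,0],0.55]]'

```text
clock: 8.43
eef_pos: [0.5087, 0.0253, 0.2108]
tool_rot: [0.707, 0.707, -0.001, -0.001]
ft_force: [0.9, -0.0, 0.5]
grip_width: 0.0468
grasp_force: 0.0
```

>>> drive_tool --increments '[[[0,-20,10],[0,0,0],0.65],[[0,-20,0],[0,0,0],0.65],[[0,0,0],[0,0,0],0.65],[[0,0,0],[0,0,0],0.65]]'

```text
clock: 8.77
eef_pos: [0.5094, -0.0153, 0.2203]
tool_rot: [0.708, 0.706, 0.0, -0.0]
ft_force: [0.1, 0.9, -0.5]
grip_width: 0.0556
grasp_force: 0.0
```

```bash
python3 - <<'E'
from h import *
np.set_printoptions(precision=4,suppress=True)
w=camera("wrist");o=get_obs();s=camera("side");sc=camera("scene");print(o["eef_pos"],o["clock"],o["ft_force"])
out=np.zeros((600,800,3),np.uint8);u=proj(w,[[.5097,.0247,.1]])[0].astype(int);print(u)
im=cv2.copyMakeBorder(w["image"],200,200,200,200,cv2.BORDER_CONSTANT)
out[:,:500]=cv2.resize(im[u[1]+50:u[1]+350,u[0]+75:u[0]+325],(500,600));out[:300,500:]=cv2.resize(s["image"][220:320,250:350],(300,300),interpolation=cv2.INTER_CUBIC)
cv2.imwrite("pics/v5.png",out[:,:,::-1])
for n,c in(("wrist",w),("scene",sc),("side",s)):
    for d in silhouettes("sieve",c):
        b=d["bbox"];q=proj(c,[[.5097,.0247,.094]])[0]
        if b[0]<q[0]<b[2] and b[1]<q[1]<b[3]: print(n,b,d["conf"],*circ(c,contour(d["region"]),.094))
    t=np.linspace(0,2*np.pi,180);q=proj(c,np.c_[.5097+.0545*np.cos(t),.0247+.0545*np.sin(t),0*t+.094]);print(" pred",q.min(0),q.max(0))
    for d in silhouettes("cone",c): print(n,"cone",d["bbox"],d["conf"],c["image"][d["region"]].mean(0))
E
```

```text
[ 0.5092 -0.0147  0.2198] 8.8167 [0.1778 0.7558 0.1786]
[325 163]
wrist [245.0, 80.6, 405.7, 239.1] 0.88 [0.5103 0.0259 0.0531] 0.00028550037248716037
 pred [243.1925  75.0961] [408.5627 241.2763]
scene [291.4, 264.5, 347.9, 294.4] 0.91 [0.5087 0.0235 0.0511] 0.008349636696987331
 pred [292.9723 259.9156] [347.8888 293.6958]
scene cone [233.4, 226.5, 253.3, 252.0] 0.98 [185.237  181.2144 167.8172]
scene cone [199.9, 230.7, 218.3, 262.7] 0.71 [179.9301 108.1801 125.5127]
scene cone [258.8, 242.2, 279.6, 269.0] 0.65 [182.8815 100.      51.4763]
side [277.1, 250.7, 323.1, 265.8] 0.83 [0.5141 0.0299 0.0521] 0.005091290026236024
 pred [276.2437 250.9375] [323.3378 268.1023]
side cone [207.0, 235.7, 229.3, 260.9] 0.92 [214.5977 116.9511 145.5201]
side cone [240.5, 233.4, 260.5, 259.9] 0.8 [214.8927 212.0032 196.0568]
side cone [260.5, 246.6, 274.4, 268.8] 0.78 [222.1472 111.4849  25.0803]
```

View pics/v5.png

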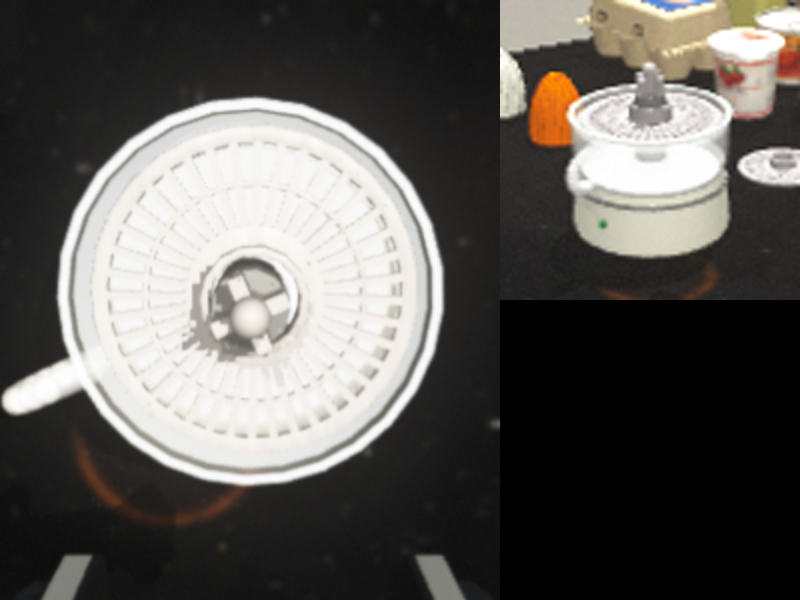

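```bash
python3 - <<'E'
from h import *
np.set_printoptions(precision=4,suppress=True)
w=camera("wrist");np.savez("pics/wcal.npz",K=w["K"],k1=w["k1"],view=w["view"]);save(w,"w5")
g=cv2.GaussianBlur(w["image"],(3,3),0).max(2);m=np.zeros_like(g);u=proj(w,[[.5097,.0247,.098]])[0];cv2.circle(m,tuple(u.astype(int).tolist()),112,255,-1)
cc=contour((g>130)&(m>0))
P=np.array([atz(w,x,.098)[:2] for x in cc]);k=np.ones(len(P),bool);q=np.array([.5097,.0247,.0625])
for _ in range(15):
    q=least_squares(lambda q:np.hypot(*(P[k]-q[:2]).T)-q[2],q).x;e=np.abs(np.hypot(*(P-q[:2]).T)-q[2]);k=e<max(.001,np.median(e))
print("rim",q,k.sum(),len(P));print("tip",atz(w,(325,171.5),.136))
t=np.linspace(0,2*np.pi,60);prof=[(0,.0255),(.024,.024),(.04,.019),(.052,.011),(.06,.004)]
bb={"scene":[233.4,226.8,253.3,252.0],"side":[240.0,233.6,260.0,259.2]}
cs={n:camera(n) for n in bb}
def pred(c,x,y):
    q=np.vstack([proj(c,np.c_[x+r*np.cos(t),y+r*np.sin(t),0*t+z]) for z,r in prof]);return np.r_[q.min(0),q.max(0)]
r=least_squares(lambda p:np.concatenate([pred(cs[n],*p)-bb[n] for n in bb]),[.505,.31]);print("cone",r.x,r.fun)
E
```

```text
rim [0.509  0.0242 0.0624] 530 573
tip [0.509  0.0259 0.136 ]
cone [0.5128 0.3291] [-0.206  -1.9638  0.8897  0.2626  0.6545  2.5361 -1.5949  0.345 ]
```

>>> drive_tool --increments '[[[0,25,0],[0,0,0],0.8],[[0,38,0],[0,0,0],0.8],[[0,40,0],[0,0,0],0.8],[[0,40,0],[0,0,0],0.8],[[0,40,0],[0,0,0],0.8],[[1,40,0],[0,0,0],0.8],[[1,40,0],[0,0,0],0.8],[[1,30,0],[0,0,0],0.8]]'

```text
clock: 10.03
eef_pos: [0.5121, 0.2816, 0.2203]
tool_rot: [0.706, 0.708, 0.0, -0.0]
ft_force: [1.4, -0.5, -0.2]
grip_width: 0.0686
grasp_force: 0.0
```

>>> drive_tool --increments '[[[0,5,-10],[0,0,0],0.8],[[0,0,0],[0,0,0],0.8],[[0,0,0],[0,0,0],0.8]]'

```text
clock: 10.28
eef_pos: [0.5117, 0.2828, 0.2092]
tool_rot: [0.707, 0.707, -0.001, -0.0]
ft_force: [0.5, -0.2, 0.4]
grip_width: 0.0681
grasp_force: 0.0
```

```bash
python3 - <<'E'
from h import *
np.set_printoptions(precision=4,suppress=True)
w=camera("wrist");o=get_obs();print(o["eef_pos"],o["tool_rot"],o["clock"],o["grip_width"]);save(w,"w6")
t=np.linspace(0,2*np.pi,60);prof=[(0,.0255),(.024,.024),(.04,.019),(.052,.011),(.06,.004)]
def pred(c,x,y):
    q=np.vstack([proj(c,np.c_[x+r*np.cos(t),y+r*np.sin(t),0*t+z]) for z,r in prof]);return np.r_[q.min(0),q.max(0)]
for d in silhouettes("cone",w):
    b=np.array(d["bbox"]);r=least_squares(lambda p:pred(w,*p)-b,[.51,.32]);print(b,d["conf"],w["image"][d["region"]].mean(0),r.x,r.fun)
E
```

```text
[0.5121 0.2822 0.2099] [ 0.7073  0.7069 -0.0009 -0.    ] 10.3333 0.0683206705910786
[186.   70.2 258.2 134.9] 0.85 [225.372  139.3864 164.9169] [0.4281 0.3614] [ 1.5764  0.1973 -1.7533 -0.3031]
[319.2 220.  378.2 282.3] 0.8 [233.9018 130.6325  39.4144] [0.5317 0.2361] [ 0.9631 -0.8444 -0.906   0.7866]
[296.4 117.1 355.5 176.6] 0.64 [233.6549 231.42   219.821 ] [0.5115 0.3261] [-0.5911 -1.93    0.5911  1.9696]
```

View pics/w6.png

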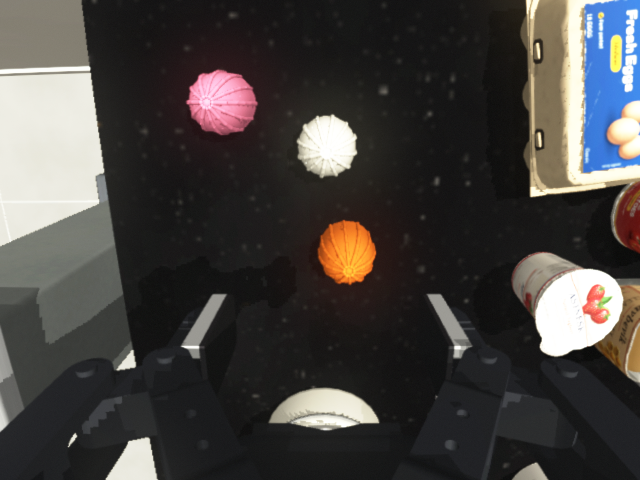

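>>> drive_tool --increments '[[[0,12,-15],[0,0,0],0.8],[[0,12,-25],[0,0,0],0.8],[[0,12,-25],[0,0,0],0.8],[[0,8,-15],[0,0,0],0.8],[[0,0,0],[0,0,0],0.8],[[0,0,0],[0,0,0],0.8]]'

```text
clock: 10.88
eef_pos: [0.5124, 0.3258, 0.1301]
tool_rot: [0.708, 0.707, -0.001, -0.0]
ft_force: [0.2, -0.3, 0.4]
grip_width: 0.0684
grasp_force: 0.0
```

```bash
python3 - <<'E'
from h import *
np.set_printoptions(precision=4,suppress=True)
w=camera("wrist");o=get_obs();print(o["eef_pos"],o["tool_rot"],o["clock"],o["grip_width"]);save(w,"w7")
t=np.linspace(0,2*np.pi,60);prof=[(0,.0255),(.024,.024),(.04,.020),(.052,.012),(.06,.004)]
def pred(c,x,y):
    q=np.vstack([proj(c,np.c_[x+r*np.cos(t),y+r*np.sin(t),0*t+z]) for z,r in prof]);return np.r_[q.min(0),q.max(0)]
for d in silhouettes("cone",w):
    b=np.array(d["bbox"]);r=least_squares(lambda p:pred(w,*p)-b,[.51,.32]);print(b,d["conf"],w["image"][d["region"]].mean(0),r.x,r.fun)
E
```

```text
[0.5132 0.3261 0.1314] [0.7077 0.7065 0.0003 0.0003] 10.9333 0.06832122333612672
[316.8 306.3 384.3 389.7] 0.77 [233.8508 130.0981  40.2843] [0.5302 0.2354] [-0.8512 -2.5095  0.7976  2.4514]
[286.9 183.6 361.7 264.3] 0.61 [245.0968 243.6285 235.3257] [0.5114 0.3267] [-0.2363 -2.0079  0.2362  1.9529]
[552.  335.6 639.1 418.1] 0.22 [192.3624 182.3161 169.1862] [0.7172 0.2074] [-1.9362 -1.5928  1.7828  1.749 ]
```

>>> drive_tool --increments '[[[-1.3,0.5,-20],[0,0,0],0.8],[[0,0,-30],[0,0,0],0.8],[[0,0,-30],[0,0,0],0.8],[[0,0,-25],[0,0,0],0.8],[[0,0,-10],[0,0,0],0.8],[[0,0,-4],[0,0,0],0.8],[[0,0,0],[0,0,0],0.8],[[0,0,0],[0,0,0],0.8]]'

```text
clock: 11.65
eef_pos: [0.5128, 0.3284, 0.0134]
tool_rot: [0.707, 0.707, 0.002, 0.0]
ft_force: [0.3, 0.3, 0.6]
grip_width: 0.0684
grasp_force: 0.0
```

>>> drive_tool --increments '[[[-1.5,-1.5,-2],[0,0,0],0.8],[[0,0,0],[0,0,0],0.8],[[0,0,0],[0,0,0],0.8]]'

```text
clock: 11.9
eef_pos: [0.5102, 0.3266, 0.0104]
tool_rot: [0.707, 0.707, 0.001, 0.0]
ft_force: [-0.1, 0.1, 0.6]
grip_width: 0.0686
grasp_force: 0.0
```

>>> drive_tool --increments '[[[1,0,0],[0,0,0],0.8],[[0,0,0],[0,0,0],0.3],[[0,0,0],[0,0,0],0.3],[[0,0,0],[0,0,0],0.3],[[0,0,0],[0,0,0],0.3],[[0,0,0],[0,0,0],0.3],[[0,0,0],[0,0,0],0.3]]'

```text
clock: 12.48
eef_pos: [0.5112, 0.3266, 0.0103]
tool_rot: [0.707, 0.707, 0.001, 0.0]
ft_force: [-1.2, -1.1, 5.5]
grip_width: 0.047
grasp_force: 61.2
```

>>> drive_tool --increments '[[[0,0,8],[0,0,0],0.3],[[0,0,20],[0,0,0],0.3],[[0,0,35],[0,0,0],0.3],[[0,0,38],[0,0,0],0.3],[[0,0,38],[0,0,0],0.3],[[0,0,30],[0,0,0],0.3],[[0,0,8],[0,0,0],0.3],[[0,0,0],[0,0,0],0.3]]'

```text
clock: 13.15
eef_pos: [0.5124, 0.3274, 0.1902]
tool_rot: [0.707, 0.707, 0.004, 0.001]
ft_force: [-0.3, -0.3, 0.1]
grip_width: 0.0469
grasp_force: 61.7
```

```bash
python3 - <<'E'
from h import *
np.set_printoptions(precision=4,suppress=True)
w=camera("wrist");o=get_obs();print(o["eef_pos"],o["tool_rot"],o["clock"],o["grip_width"],o["ft_force"],o["ft_torque"],o["joint_pos"]);save(w,"w8")
s=camera("scene")
t=np.linspace(0,2*np.pi,60);prof=[(0,.0255),(.024,.024),(.04,.020),(.052,.012),(.06,.004)]
z0=o["eef_pos"][2]-.0103
def pred(c,x,y):
    q=np.vstack([proj(c,np.c_[x+r*np.cos(t),y+r*np.sin(t),0*t+z0+z]) for z,r in prof]);return np.r_[q.min(0),q.max(0)]
for c in (w,s):
  for d in silhouettes("cone",c):
    b=np.array(d["bbox"]);print(b,d["conf"],c["image"][d["region"]].mean(0),pred(c,*o["eef_pos"][:2]))
out=np.zeros((300,800,3),np.uint8);out[:,:400]=cv2.resize(w["image"],(400,300));out[:,400:]=cv2.resize(s["image"][120:300,180:420],(400,300));cv2.imwrite("pics/v8.png",out[:,:,::-1])
E
```

```text
[0.5111 0.3266 0.1873] [0.7071 0.7071 0.0012 0.0002] 13.2 0.04674516614724523 [-0.5783  0.4506 -0.6826] [-0.0481 -0.0149 -0.013 ] [0.5686 0.4717 0.2247 1.3215 0.     2.1393]
[177.4 127.6 253.8 197.1] 0.9 [217.1018 122.721  147.3613] [256.0849 235.9051 388.1541 402.2357]
[260.3 239.3 392.2 405.2] 0.85 [212.125  208.5537 191.5469] [256.0849 235.9051 388.1541 402.2357]
[511.6 303.7 619.9 401.1] 0.5 [195.9015 180.0477 170.134 ] [256.0849 235.9051 388.1541 402.2357]
[197.3 232.4 218.8 259.6] 0.9 [183.7749 111.2948 128.9582] [226.3219 158.1358 249.1284 188.3039]
[226.8 161.2 248.9 187.9] 0.86 [181.7161 177.2547 163.2777] [226.3219 158.1358 249.1284 188.3039]
```

View pics/v8.png

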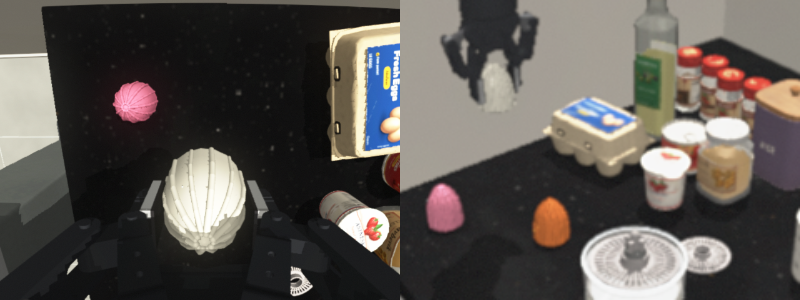

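>>> drive_tool --increments '[[[0,-20,0],[0,0,0],0.3],[[0,-38,0],[0,0,0],0.3],[[0,-40,0],[0,0,0],0.3],[[0,-40,0],[0,0,0],0.3],[[0,-40,0],[0,0,0],0.3],[[-1,-40,0],[0,0,0],0.3],[[-1,-38,0],[0,0,0],0.3],[[0,-30,0],[0,0,0],0.3]]'

```text
clock: 14.02
eef_pos: [0.5067, 0.0375, 0.1841]
tool_rot: [0.708, 0.707, -0.002, -0.001]
ft_force: [0.4, 0.2, -1.1]
grip_width: 0.0472
grasp_force: 61.7
```

>>> drive_tool --increments '[[[0,-16,0],[0,0,0],0.3],[[0,0,0],[0,0,0],0.3],[[0,0,0],[0,0,0],0.3],[[0,0,0],[0,0,0],0.3]]'

```text
clock: 14.35
eef_pos: [0.508, 0.0248, 0.185]
tool_rot: [0.707, 0.707, -0.001, -0.001]
ft_force: [-0.0, 0.5, -0.5]
grip_width: 0.0466
grasp_force: 61.7
```

>>> drive_tool --increments '[[[0.7,-0.5,-10],[0,0,0],0.3],[[0,0,-15],[0,0,0],0.3],[[0,0,-12],[0,0,0],0.3],[[0,0,-8],[0,0,0],0.3],[[0,0,-3],[0,0,0],0.3],[[0,0,0],[0,0,0],0.3],[[0,0,0],[0,0,0],0.3]]'

```text
clock: 14.93
eef_pos: [0.5095, 0.0243, 0.1383]
tool_rot: [0.707, 0.707, 0.0, -0.0]
ft_force: [0.5, -0.6, -0.5]
grip_width: 0.0469
grasp_force: 61.7
```

```bash
python3 - <<'E'
from h import *
np.set_printoptions(precision=4,suppress=True)
w=camera("wrist");o=get_obs();print(o["eef_pos"],o["tool_rot"],o["clock"],o["ft_force"],o["ft_torque"])
g=cv2.GaussianBlur(w["image"],(3,3),0).max(2)
t=np.linspace(0,2*np.pi,60);prof=[(0,.0255),(.024,.024),(.04,.020),(.052,.012),(.06,.004)]
z0=o["eef_pos"][2]-.0103
q=np.vstack([proj(w,np.c_[o["eef_pos"][0]+r*np.cos(t),o["eef_pos"][1]+r*np.sin(t),0*t+z0+z]) for z,r in prof]);print("pred",q.min(0),q.max(0))
for d in silhouettes("cone",w): print(d["bbox"],d["conf"])
E
```

```text
[0.5099 0.0241 0.1388] [0.7069 0.7073 0.0004 0.0003] 14.9833 [ 0.4273 -0.1523 -0.363 ] [-0.0647  0.0141  0.0103]
pred [258.7905 236.8241] [393.9119 408.3702]
[260.6, 238.0, 392.5, 406.2] 0.71
```

>>> drive_tool --increments '[[[-0.5,0,-2],[0,0,0],0.3],[[0,0,-2],[0,0,0],0.3],[[0,0,-2],[0,0,0],0.3],[[0,0,-2],[0,0,0],0.3],[[0,0,0],[0,0,0],0.3],[[0,0,0],[0,0,0],0.3]]'

```text
clock: 15.53
eef_pos: [0.5087, 0.0238, 0.1301]
tool_rot: [0.707, 0.707, -0.0, -0.0]
ft_force: [0.8, 0.2, -0.3]
grip_width: 0.0471
grasp_force: 61.7
```

>>> drive_tool --increments '[[[0,0,-2],[0,0,0],0.3],[[0,0,-1.5],[0,0,0],0.3],[[0,0,-1],[0,0,0],0.3],[[0,0,0],[0,0,0],0.3],[[0,0,0],[0,0,0],0.3]]'

```text
clock: 15.95
eef_pos: [0.5088, 0.0238, 0.1257]
tool_rot: [0.707, 0.707, -0.0, -0.0]
ft_force: [0.5, -0.4, -0.6]
grip_width: 0.0468
grasp_force: 61.7
```

>>> drive_tool --increments '[[[0,0,-1],[0,0,0],0.3],[[0,0,0],[0,0,0],0.3],[[0,0,0],[0,0,0],0.3]]'

```text
clock: 16.2
eef_pos: [0.5091, 0.0238, 0.1251]
tool_rot: [0.707, 0.707, 0.0, 0.0]
ft_force: [0.2, 0.3, 0.6]
grip_width: 0.0465
grasp_force: 61.8
```

>>> drive_tool --increments '[[[0,0,-1],[0,0,0],0.3],[[0,0,0],[0,0,0],0.3],[[0,0,0],[0,0,0],0.3]]'

```text
clock: 16.45
eef_pos: [0.5092, 0.0238, 0.1243]
tool_rot: [0.707, 0.707, 0.0, 0.0]
ft_force: [-1.1, 0.0, 4.1]
grip_width: 0.047
grasp_force: 62.2
```

>>> drive_tool --increments '[[[0,0,-0.7],[0,0,3],0.3],[[0,0,0],[0,0,3],0.3],[[0,0,0],[0,0,3],0.3],[[0,0,0],[0,0,3],0.3],[[0,0,0],[0,0,3],0.3],[[0,0,0],[0,0,3],0.3],[[0,0,0],[0,0,0],0.3]]'

```text
clock: 17.03
eef_pos: [0.5096, 0.0239, 0.1238]
tool_rot: [0.587, 0.809, 0.001, 0.001]
ft_force: [0.2, 0.1, 4.8]
grip_width: 0.0468
grasp_force: 62.3
```

>>> drive_tool --increments '[[[0,0,0],[0,0,3],0.3],[[0,0,0],[0,0,3],0.3],[[0,0,0],[0,0,3],0.3],[[0,0,0],[0,0,3],0.3],[[0,0,0],[0,0,3],0.3],[[0,0,0],[0,0,3],0.3],[[0,0,0],[0,0,0],0.3]]'

```text
clock: 17.62
eef_pos: [0.5088, 0.0237, 0.1226]
tool_rot: [0.454, 0.891, -0.0, -0.0]
ft_force: [1.5, -1.6, -0.4]
grip_width: 0.0465
grasp_force: 61.8
```

```bash
python3 -c "
from h import *
o=get_obs();print(o['ft_force'],o['ft_torque'],o['eef_pos'],o['clock'])"
```

```text
[ 1.4786309  -1.59948384 -0.39914329] [-0.05235839 -0.10242068 -0.01952514] [0.50876992 0.023653   0.12259086] 17.6167
```

>>> drive_tool --increments '[[[0,0,-0.7],[0,0,-1],0.3],[[0,0,-0.8],[0,0,0],0.3],[[0,0,0],[0,0,0],0.3]]'

```text
clock: 17.87
eef_pos: [0.5086, 0.0237, 0.1211]
tool_rot: [0.462, 0.887, -0.0, -0.0]
ft_force: [1.7, -0.0, -1.0]
grip_width: 0.0468
grasp_force: 61.7
```

>>> drive_tool --increments '[[[0,0,-1.5],[0,0,0],0.3],[[0,0,-1.5],[0,0,0],0.3],[[0,0,-1],[0,0,0],0.3],[[0,0,0],[0,0,0],0.3]]'

```text
clock: 18.2
eef_pos: [0.5087, 0.0238, 0.1173]
tool_rot: [0.462, 0.887, -0.0, -0.0]
ft_force: [-0.3, 0.1, -0.9]
grip_width: 0.047
grasp_force: 61.7
```

>>> drive_tool --increments '[[[0,0,-1.5],[0,0,0],0.3],[[0,0,-1.5],[0,0,0],0.3],[[0,0,-1],[0,0,0],0.3],[[0,0,0],[0,0,0],0.3],[[0,0,0],[0,0,0],0.3]]'

```text
clock: 18.62
eef_pos: [0.5088, 0.0238, 0.1135]
tool_rot: [0.462, 0.887, -0.0, -0.0]
ft_force: [-1.0, 0.2, -1.9]
grip_width: 0.0465
grasp_force: 61.7
```

>>> drive_tool --increments '[[[0,0,-1],[0,0,0],0.3],[[0,0,-1],[0,0,0],0.3],[[0,0,0],[0,0,0],0.3],[[0,0,0],[0,0,0],0.3]]'

```text
clock: 18.95
eef_pos: [0.5089, 0.0238, 0.1115]
tool_rot: [0.462, 0.887, -0.0, -0.0]
ft_force: [1.3, 0.4, -0.8]
grip_width: 0.0468
grasp_force: 61.7
```

>>> drive_tool --increments '[[[0,0,-0.5],[0,0,0],0.3],[[0,0,0],[0,0,0],0.3],[[0,0,0],[0,0,0],0.75],[[0,0,0],[0,0,0],0.75],[[0,0,0],[0,0,0],0.75],[[0,0,0],[0,0,0],0.75],[[0,0,0],[0,0,0],0.75]]'

```text
clock: 19.53
eef_pos: [0.5089, 0.0238, 0.1111]
tool_rot: [0.462, 0.887, 0.0, -0.0]
ft_force: [0.3, -0.4, -0.5]
grip_width: 0.0644
grasp_force: 0.0
```

>>> drive_tool --increments '[[[0,0,5],[0,0,0],0.75],[[0,0,15],[0,0,0],0.75],[[0,0,30],[0,0,0],0.75],[[0,0,35],[0,0,0],0.75],[[0,0,35],[0,0,0],0.75],[[0,0,0],[0,0,0],0.75],[[0,0,0],[0,0,0],0.75]]'

```text
clock: 20.12
eef_pos: [0.5107, 0.0239, 0.2341]
tool_rot: [0.462, 0.887, 0.002, 0.003]
ft_force: [-0.6, 0.1, 0.0]
grip_width: 0.0645
grasp_force: 0.0
```

```bash
python3 - <<'E'
from h import *
np.set_printoptions(precision=4,suppress=True)
w=camera("wrist");s=camera("side");c2=camera("scene");o=get_obs();print(o["eef_pos"],o["clock"],o["ft_force"])
t=np.linspace(0,2*np.pi,60);prof=[(.005,.0255),(.024,.024),(.04,.020),(.052,.012),(.06,.004)]
for n,c in(("scene",c2),("side",s),("wrist",w)):
    for z0 in(.101,.115):
        q=np.vstack([proj(c,np.c_[.509+r*np.cos(t),.024+r*np.sin(t),0*t+z0+z]) for z,r in prof]);print(n,"pred",z0,q.min(0),q.max(0))
    for d in silhouettes("cone",c): print(d["bbox"],d["conf"])
out=np.zeros((600,800,3),np.uint8);out[:300,:400]=cv2.resize(w["image"],(400,300));out[:300,400:]=cv2.resize(s["image"][210:330,220:380],(400,300),interpolation=cv2.INTER_CUBIC)
out[300:,:400]=cv2.resize(c2["image"][210:360,220:420],(400,300),interpolation=cv2.INTER_CUBIC);cv2.imwrite("pics/v9.png",out[:,:,::-1])
E
```

```text
[0.508  0.0238 0.23  ] 20.2667 [-0.4127 -0.3458 -0.3637]
scene pred 0.101 [307.4831 247.4971] [333.3366 279.5985]
scene pred 0.115 [307.416  241.4516] [333.4706 273.851 ]
[308.2, 248.0, 332.9, 281.9] 0.84
[196.3, 233.4, 217.2, 260.3] 0.73
[258.5, 242.6, 277.2, 266.4] 0.69
side pred 0.101 [288.566  231.2428] [310.6833 258.456 ]
side pred 0.115 [288.4526 225.3801] [310.6591 252.6532]
[288.6, 230.2, 310.4, 259.4] 0.8
[258.6, 243.6, 275.1, 269.3] 0.62
[207.8, 237.2, 228.2, 260.7] 0.59
wrist pred 0.101 [285.9538 181.4178] [360.4497 263.8314]
wrist pred 0.115 [283.9291 185.2176] [362.4562 272.5908]
[459.5, 0.0, 528.6, 33.4] 0.78
[284.6, 181.8, 358.8, 261.4] 0.59
```

View pics/v9.png

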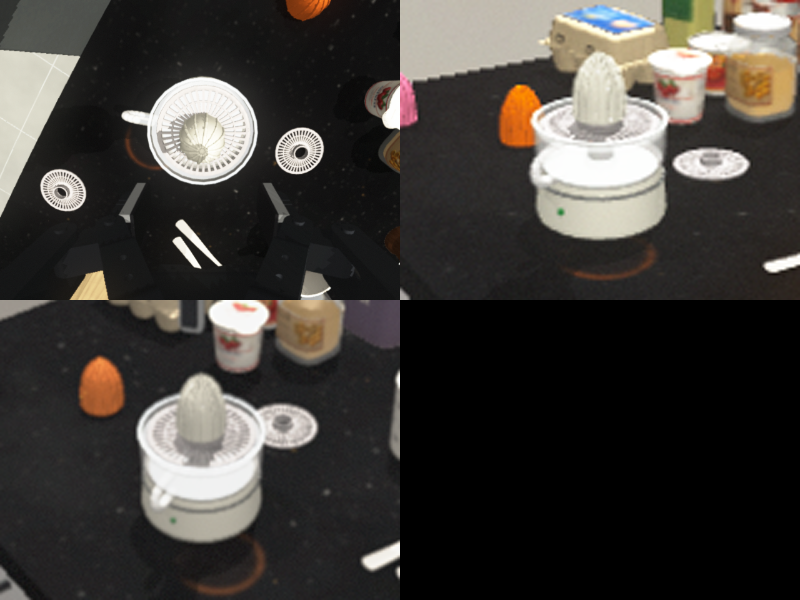

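The cone is fully home: its outline fits the 0.101 m prediction in all three views. The sieve lies level and the gripper is clear, so I am handing in.

```bash
python3 -c "
from workcell import job_done
print(job_done())"
```

```text
the job is handed in; nothing more can be done
None
```

The job is handed in: the largest sieve lies level in its seat and the white cone is fully home on the drive (checked in three camera views), both released, at about 20 s on the clock; the hand-in call reported no verdict.

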